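# Flip the stock tags to match the supply bins

### The arm

A 7-joint arm with a two-finger parallel gripper is mounted at the origin on the work surface. World frame = base frame: x ahead of the robot, y to its left, z up, the work surface at z = 0. Lengths are in mm, angles in rad, forces in N, time in s.
With the tool pointing down it reaches from about 425 to 975 mm from the base axis. Payload 16.7 kg.
Tool frame: the origin (TCP) lies on the front face of the gripper's body, between the roots of the fingers; the fingertips stand 73 mm ahead of it and the grasp point (between the pads) lies 54 mm ahead of it; z points along the fingers, y is the line along which they close (so a half turn about z gives the same grasp; the last joint's range is limited). The gripper opens to 85 mm and grips with 20 to 120 N. Pads are 22 mm wide; open, the fingers measure 114 mm over their backs; the gripper's body (76 mm by 85 mm) begins 54 mm behind the grasp point. The pads swing forward as they close: fully open they stand 13 mm farther back than shut.
Start: joints at [1.147, 0.426, 0.074, 1.606, -0.034, 1.111, -0.067], TCP at [182.483, -649.832, 303.902] pointing down, gripper open.
Joint ranges: [-2.85, 2.85], [-0.5, 2.14], [-1.23, 1.37], [0.21, 2.46], [-1.02, 4.16], [0.16, 2.05], [-2.73, 2.73]. Speed limits (rad/s): [1.89, 1.89, 2.39, 2.39, 3.01, 3.01, 3.01].

### API

Orientations are given as a rotation vector (axis times angle).
In Python, from workcell import r gives the robot as it stands.
- The arm moves only by the tool carry_out, never from a script. Its argument "motion" is one flat list of numbers, 7 for each row, row after row: the shift along the tool's x, y, z in m, then the turn, a rotation vector about the tool's x, y, z in degrees, then the gripper command: -1 is fully open, 1 is shut, values between are in proportion. A call has 1 to 12 rows; each row shifts and turns the commanded pose from where the row before left it, along the tool's axes as they then stand; what a row does not reach is not made up. A row lasts 1/8 s, in which the tool goes at most 62.5 mm and 10.7 degrees, less where a joint would pass 70% of its speed; a pose out of reach is approached as far as the arm can. A call with a gripper value outside its range is refused whole. The fingers move at their own pace and stop on an object; "newtons" is the grip in N (left out, the last holds). Time passes only in rows, so rows that do not move let the fingers close. It gives the time, the measured TCP pose, the force, the opening and the grip force at its end, in the units of the state.
- r.get_state(): the state, without advancing time (a new reading comes with each control period).
- r.snapshot(name): name is "side" or "top" or "wrist"; returns a dict with "img" (384x512x3 uint8, red, green, blue), "range_z" (384x512 float32, mm along the optical axis (not along the pixel's ray), 0 where there is no reading), "vfov" (degrees; the focal length in pixels is half the picture's height over the tangent of half this angle, whatever the lens; pixels are square), "cx", "cy" (the principal point, pixels), "R" (3x3) and "t" (3): a world point X has camera coordinates R X + t. Camera axes: x right, y down, z forward; pixel columns grow to the right and rows downward; lengths in mm; the calibration is good to about 2 mm. A picture is of the moment at which its call begins.
- r.sign_off(): hands the job in; it is judged then, once.
The state is a dict: "time": time; "qpos": joint angles; "joint_vel": joint speeds; "tau": joint torques, N m; "position": TCP position; "orientation": TCP orientation; "contact_force": force on the tool from outside, world axes, zero at the start; "moment": the same for the moment, N m; "width": finger opening in mm; "finger_force": force on a finger pad.
Only numpy, scipy, OpenCV 4.12 (cv2) and the standard library are available. Lean on these libraries where they do the work, as an engineer would, in place of code of your own. Each camera call takes 0.05 s, during which the arm holds its last target. There are 200 camera calls.

### The job

Set the four hinged stock tags to match the supply bins behind them: the tag of each full bin must lean back towards its bin with the round disc face up, and the tag of each bin that has run low must lean forward, away from its bin, with the bar face up. Flip each wrong or half-flipped tag all the way over onto its stop with a light push of the fingertip; do not grip or force the tags, and leave the loose things around them where they are.

Things in the scene. Friction and masses are not known exactly. Their poses are not given: they have to be found in the camera images.
- tag_a (a joint): angle of tag a, a white plate hinged along its lower edge. 0 = upright; +0.70 = leaning back 40 degrees towards its bin, round black disc face up; -0.70 = leaning forward 40 degrees, away from its bin, black bar face up. It rests on a stop at either end. Within about 0.2 rad of upright the stiff hinge keeps it where it is left; beyond that it falls to the nearer stop by itself
- hinge_a (a point): middle of the hinge rod of tag a, 36 mm above the table; x axis level from the tag to the bin behind it, y along the rod, z up. The rod sits in a fixed Y-shaped aluminium clip, 66 mm wide and 50 mm deep, on the front of the grey base board. A tag belongs to the bin straight behind it (hinge to that bin's front: 75 mm; to the next bin's front: about 130 mm)
- edge_a (a point): middle of the free edge of tag a: the plate is 60 mm wide, 70 mm from rod to free edge, 3 mm thick, 30 g. The edge is 90 mm above the table and 45 mm in front of or behind the rod when the tag lies on a stop, 106 mm above the table when upright. A few tenths of a newton here move the tag
- tag_b (a joint): angle of tag b, a tag just like a, in the same row of four (105 mm apart)
- hinge_b (a point): middle of the hinge rod of tag b, a tag just like a, in the same row of four (105 mm apart)
- edge_b (a point): middle of the free edge of tag b, a tag just like a, in the same row of four (105 mm apart)
- tag_c (a joint): angle of tag c, a tag just like a, in the same row of four (105 mm apart)
- hinge_c (a point): middle of the hinge rod of tag c, a tag just like a, in the same row of four (105 mm apart)
- edge_c (a point): middle of the free edge of tag c, a tag just like a, in the same row of four (105 mm apart)
- tag_d (a joint): angle of tag d, a tag just like a, in the same row of four (105 mm apart)
- hinge_d (a point): middle of the hinge rod of tag d, a tag just like a, in the same row of four (105 mm apart)
- edge_d (a point): middle of the free edge of tag d, a tag just like a, in the same row of four (105 mm apart)
- vials_full_front (a point): middle of the lower front edge of the blue open-topped pick bin that is packed full with 30 upright 46 mm vials with black caps: FULL. The bin is fixed, 96 mm wide, 110 mm deep, its top 62 mm above the table; the point's x axis points from the tags into the bin
- jars_full_front (a point): middle of the lower front edge of the blue open-topped pick bin that is packed full with nine 38 mm amber jars with white lids: FULL. The bin is fixed, 96 mm wide, 110 mm deep, its top 62 mm above the table; the point's x axis points from the tags into the bin
- vials_low_front (a point): middle of the lower front edge of the blue open-topped pick bin that is nearly empty, only two vials left: not full. The bin is fixed, 96 mm wide, 110 mm deep, its top 62 mm above the table; the point's x axis points from the tags into the bin
- jars_low_front (a point): middle of the lower front edge of the blue open-topped pick bin that is nearly empty, only one jar left: not full. The bin is fixed, 96 mm wide, 110 mm deep, its top 62 mm above the table; the point's x axis points from the tags into the bin
- vial: loose capped vial, 17 mm wide, 46 mm tall, standing between the tags and the bins; origin under its foot
- jar: loose amber jar with white lid, 29 mm wide, 38 mm tall, standing between the tags and the bins; origin under its foot
- tweezers: steel tweezers, 22 mm by 130 mm, 8 mm high, lying on the base board in front of the tags; origin under the middle
- notes: pad of notes 76 mm square, 14 mm high, beside the base board; origin under its centre
- weight: brass paperweight, 38 mm wide, 50 mm tall with a button on top, beside the base board; origin under its foot
- loupe: round loupe, 42 mm wide, 32 mm tall, beside the base board; origin under its foot
- tape: roll of clear tape, 60 mm wide, 19 mm high, beside the base board; origin under its centre

How it is judged (in metres and radians):
At the end, for the whole second after the job is handed in: Both tags in front of full bins read above +0.60 rad (disc face up, leaning back), both tags in front of bins that have run low read below -0.60 rad (bar face up, leaning forward), all at rest, and every loose thing is within 30 mm of where it started ((horizontal distance between hinge_a and vials_full_front above 0.1 m or value of joint tag_a above 0.6 rad) and (horizontal distance between hinge_a and jars_full_front above 0.1 m or value of joint tag_a above 0.6 rad) and (horizontal distance between hinge_a and vials_low_front above 0.1 m or value of joint tag_a below -0.6 rad) and (horizontal distance between hinge_a and jars_low_front above 0.1 m or value of joint tag_a below -0.6 rad) and velocity of joint tag_a between -0.2 and 0.2 rad/s and (horizontal distance between hinge_b and vials_full_front above 0.1 m or value of joint tag_b above 0.6 rad) and (horizontal distance between hinge_b and jars_full_front above 0.1 m or value of joint tag_b above 0.6 rad) and (horizontal distance between hinge_b and vials_low_front above 0.1 m or value of joint tag_b below -0.6 rad) and (horizontal distance between hinge_b and jars_low_front above 0.1 m or value of joint tag_b below -0.6 rad) and velocity of joint tag_b between -0.2 and 0.2 rad/s and (horizontal distance between hinge_c and vials_full_front above 0.1 m or value of joint tag_c above 0.6 rad) and (horizontal distance between hinge_c and jars_full_front above 0.1 m or value of joint tag_c above 0.6 rad) and (horizontal distance between hinge_c and vials_low_front above 0.1 m or value of joint tag_c below -0.6 rad) and (horizontal distance between hinge_c and jars_low_front above 0.1 m or value of joint tag_c below -0.6 rad) and velocity of joint tag_c between -0.2 and 0.2 rad/s and (horizontal distance between hinge_d and vials_full_front above 0.1 m or value of joint tag_d above 0.6 rad) and (horizontal distance between hinge_d and jars_full_front above 0.1 m or value of joint tag_d above 0.6 rad) and (horizontal distance between hinge_d and vials_low_front above 0.1 m or value of joint tag_d below -0.6 rad) and (horizontal distance between hinge_d and jars_low_front above 0.1 m or value of joint tag_d below -0.6 rad) and velocity of joint tag_d between -0.2 and 0.2 rad/s and distance of each of vial, jar, tweezers, notes, weight, loupe, tape from where it was at the start of the episode below 0.03 m); the robot touches nothing.
It fails at once if a loose thing (vial, jar, tweezers, notes, weight, loupe or tape) is picked up (lifted more than 15 mm), knocked over or shoved out of its place (more than 30 mm) (distance of any of vial, jar, tweezers, notes, weight, loupe, tape from where it was at the start of the episode above 0.03 m or angle between any of vial, jar, tweezers, notes, weight, loupe, tape's own z axis and vertical above 0.5 rad or height (world z) of any of vial, jar, tweezers above 0.021 m or height (world z) of any of notes, weight, loupe, tape above 0.015 m).
It fails at once if a tag is gripped or forced (more than 12 N from the fingers) (contact force between any of tag_a, tag_b, tag_c, tag_d and the fingers above 12 N).
It also fails if it takes over 58 s, if anything falls off the work surface, if the arm or the gripper's body presses on something with over 40 N, if the wrist force passes 120 N, or if a joint passes its speed limit or range.

## Working session

There is one attempt and no reset: what is moved stays moved. The work goes in short steps, Python scripts to look and compute and a tool call to move; the robot and the scene stay as the last step left them, time stands still between calls to the robot, and variables do not carry over. Pictures are saved under pics/ and viewed, at most 10 in all, crops included, and the job is handed in when it is done.

Besides the shell and the picture viewer there is one more tool, called after ">>>" as a command line: name --argument value ..., lists and objects as JSON in quotes. carry_out: Moves the arm, as the interface text tells. Its arguments: {"type":"object","properties":{"motion":{"type":"array"},"newtons":{"type":"number"}},"required":["motion"]}

```bash
mkdir -p pics
cat > h.py <<'E'
import numpy as np, cv2
from workcell import r
def snap(n):
    s=r.snapshot(n); s['R']=np.array(s['R']); s['t']=np.array(s['t']); 
    s['f']=192/np.tan(np.radians(s['vfov'])/2); return s
def pts(s):
    v,u=np.mgrid[0:384,0:512]; z=s['range_z']
    c=np.stack([(u-s['cx'])/s['f']*z,(v-s['cy'])/s['f']*z,z],-1)
    return (c-s['t'])@s['R']
def plane(s,u,v,h):
    d=np.array([(u-s['cx'])/s['f'],(v-s['cy'])/s['f'],1])@s['R']; o=-s['t']@s['R']
    return o+d*(h-o[2])/d[2]
def save(s,n,crop=None,k=1.5):
    im=s['img'][...,::-1]
    if crop: im=im[crop[1]:crop[3],crop[0]:crop[2]]
    cv2.imwrite('pics/'+n,cv2.resize(im,None,fx=k,fy=k,interpolation=cv2.INTER_CUBIC))
E
python3 - <<'E'
from h import *
for n in('top','side'):
    s=snap(n); save(s,n+'0.png'); np.savez('/tmp/'+n+'0.npz',**s); print(n,s['vfov'],-s['t']@s['R'],s['R'][2])
st=r.get_state(); print(st)
E
```

```text
top 43.132776170484064 [ 476.13796042   36.68992953 1208.74191216] [ 0.13038956 -0.0023418  -0.99146007]
side 45.73978864655237 [ 42.95487371 569.04784642 859.73219001] [ 0.51244281 -0.49697482 -0.70029879]
{'time': 0.1, 'qpos': array([ 1.14756853,  0.42667053,  0.07384839,  1.60655114, -0.03412028,
        1.11080319, -0.06715229]), 'joint_vel': array([-0.00015539, -0.0035734 ,  0.00041913, -0.0022141 ,  0.00259691,
       -0.00089375,  0.00053991]), 'tau': array([ 1.14568576e-02, -9.51546335e+01,  3.77359539e+00, -4.64405072e+01,
        1.98996527e-02,  6.59407378e-03,  7.67211259e-05]), 'position': array([ 182.37653979, -649.59388194,  303.2761261 ]), 'orientation': array([-3.11109260e+00, -4.28333929e-01,  3.48275302e-04]), 'contact_force': array([-0.37207949, -0.22715754, -0.43255051]), 'moment': array([0.00088368, 0.00722133, 0.08977744]), 'finger_force': 0.0, 'width': 85.15381813086552}
```

View pics/top0.png

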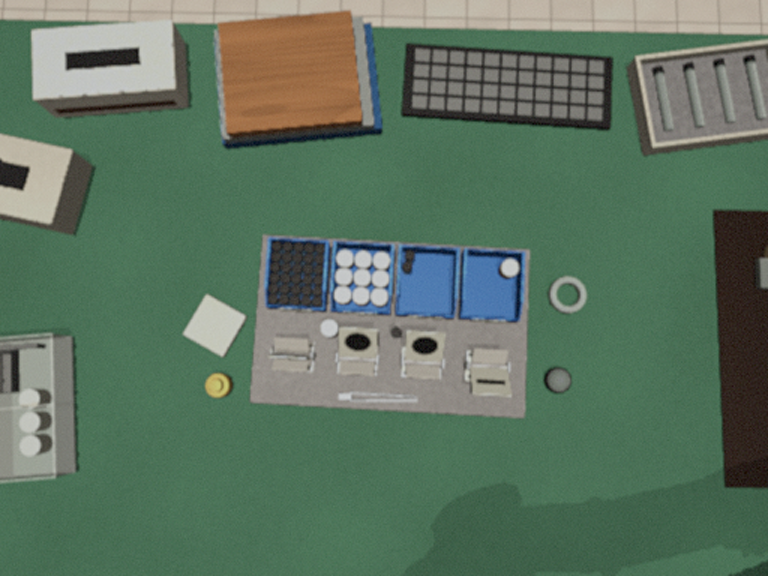

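View pics/side0.png

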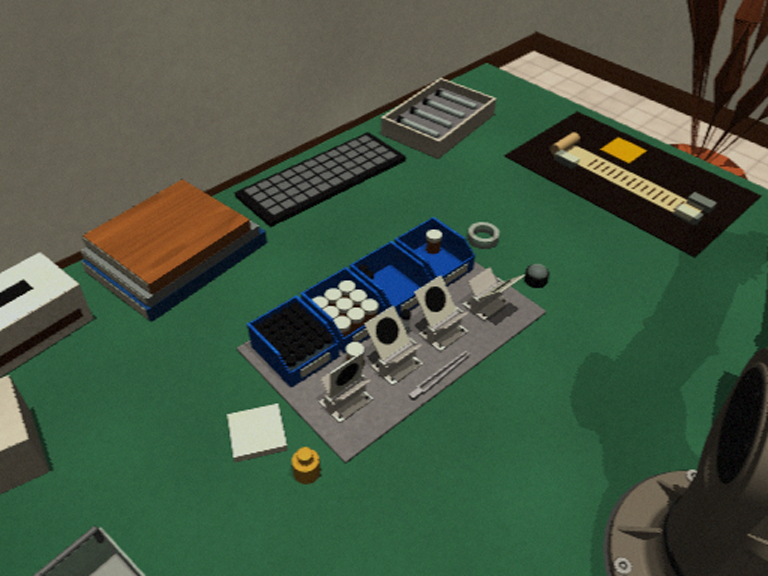

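The top view shows the bins from left to right as vials full (297,275), jars full (362,278), vials low (427,281) and jars low (491,285). Tag 1 (292,352) is near upright. Tag 2 (357,345) and tag 3 (425,345) show the disc, and tag 4 (490,380) shows the bar. So tag 1 must go back and tag 3 must come forward, with the loose jar at (330,328), the vial at (396,331) and the tweezers at (378,397) left alone.

Run:
```python
from h import *
s=dict(np.load('/tmp/top0.npz')); P=pts(s)
g=lambda u,v,h:plane(s,u/1.5,v/1.5,h)
a=g(268,238,62);b=g(527,250,62); ya=(a-b)[:2]; ya/=np.linalg.norm(ya); xa=np.array([ya[1],-ya[0]])
print('rowdir y',ya,'x',xa)
for n,u,v,h in [('jar',330,328,38),('vial',396,331,46),('tw L',338,396,8),('tw R',418,399,8)]: print(n,g(u,v,h).round(0))
O=np.array([0,0]); 
# local coords
L=np.stack([P[...,:2]@xa,P[...,:2]@ya,P[...,2]],-1)
for n,(u,v) in dict(A=(292,352),B=(357,345),C=(425,345),D=(490,372)).items():
    m=np.zeros((384,512),bool); m[int(v/1.5)-25:int(v/1.5)+25,int(u/1.5)-20:int(u/1.5)+20]=1
    q=L[m&(s['range_z']>0)&(L[...,2]>56)&(L[...,2]<130)]
    k=L[m&(s['range_z']>0)&(L[...,2]>25)&(L[...,2]<50)]
    q=q[np.argsort(q[:,2])]
    print(n,len(q),'y',np.percentile(q[:,1],[2,50,98]).round(1),'ztop',q[-8:,2].mean().round(1),'xtop',q[-8:,0].mean().round(1))
    for z in range(55,115,8):
        w=q[(q[:,2]>=z)&(q[:,2]<z+8)]
        if len(w): print('  z',z,len(w),np.percentile(w[:,0],[5,50,95]).round(0))
j=g(330,328,38)[:2];v=g(396,331,46)[:2]; print('local jar',j@xa,j@ya,'vial',v@xa,v@ya)
for u,w in((297,312),(491,320)): p=g(u,w,62)[:2]; print('binfront',p@xa,p@ya)
```

```text
rowdir y [0.02851628 0.99959333] x [ 0.99959333 -0.02851628]
jar [564. 112.  38.]
vial [560.   6.  46.]
tw L [455.  97.   8.]
tw R [453. -33.   8.]
A 154 y [159.  184.4 213.5] ztop 107.4 xtop 509.6
  z 55 87 [492. 535. 540.]
  z 63 6 [491. 492. 493.]
  z 71 3 [513. 515. 515.]
  z 79 10 [513. 514. 514.]
  z 87 4 [512. 513. 513.]
  z 95 12 [510. 512. 512.]
  z 103 32 [509. 510. 512.]
B 404 y [ 54.1  82.2 110.4] ztop 93.5 xtop 558.5
  z 55 107 [490. 530. 535.]
  z 63 83 [534. 539. 544.]
  z 71 78 [541. 546. 550.]
  z 79 92 [549. 553. 558.]
  z 87 44 [555. 558. 560.]
C 419 y [-51.  -23.1   6.1] ztop 92.5 xtop 558.2
  z 55 116 [490. 529. 535.]
  z 63 84 [533. 538. 542.]
  z 71 74 [540. 544. 549.]
  z 79 94 [547. 552. 558.]
  z 87 50 [554. 557. 559.]
  z 95 1 [559. 559. 559.]
D 388 y [-155.2 -126.2  -98.1] ztop 92.0 xtop 469.9
  z 55 103 [492. 500. 538.]
  z 63 73 [484. 489. 493.]
  z 71 78 [478. 482. 487.]
  z 79 90 [469. 475. 479.]
  z 87 44 [467. 470. 472.]
local jar 560.2396517196527 127.57120482064902 vial 559.7663639293887 21.507221396777815
binfront 581.3379458664335 179.43133892223855
binfront 582.9451091523921 -127.24114039480175
```

>>> carry_out --motion '[0, 0, 0, 0, 0, 8.65, 1, 0, 0, 0, 0, 0, 8.65, 1, 0.026, -0.042, 0, 0, 0, 0, 1, 0.026, -0.042, 0, 0, 0, 0, 1, 0.026, -0.042, 0, 0, 0, 0, 1, 0.026, -0.042, 0, 0, 0, 0, 1, 0.026, -0.042, 0, 0, 0, 0, 1, 0.026, -0.042, 0, 0, 0, 0, 1, 0.026, -0.042, 0, 0, 0, 0, 1, 0.026, -0.042, 0, 0, 0, 0, 1, 0.026, -0.042, 0, 0, 0, 0, 1, 0.026, -0.042, 0, 0, 0, 0, 1]' --newtons 20

```text
time: 1.6
position: [454.8, -235.9, 303.9]
orientation: [-3.141, 0.044, 0.0]
contact_force: [0.8, -0.6, -0.2]
width: -0.2
finger_force: 0.0
```

>>> carry_out --motion '[0.021, -0.033, 0, 0, 0, 0, 1, 0.021, -0.033, 0, 0, 0, 0, 1, 0.021, -0.033, 0, 0, 0, 0, 1, 0.021, -0.033, 0, 0, 0, 0, 1, 0.021, -0.033, 0, 0, 0, 0, 1, 0.021, -0.033, 0, 0, 0, 0, 1, 0, 0, 0.05, 0, 0, 0, 1, 0, 0, 0.05, 0, 0, 0, 1, 0, 0, 0, 0, 0, 0, 1]'

```text
time: 2.72
position: [583.8, -42.9, 200.8]
orientation: [-3.141, 0.044, 0.011]
contact_force: [-0.1, -1.0, 1.0]
width: -0.1
finger_force: 0.0
```

Run:
```python
from h import *
s=snap('side'); P=pts(s)
save(s,'side1.png',(200,100,400,300),3)
xa=np.array([.99959,-.02852]);ya=np.array([.02852,.99959])
L=np.stack([P[...,:2]@xa,P[...,:2]@ya,P[...,2]],-1)
m=(s['range_z']>0)&(abs(L[...,1]+26)<30)&(abs(L[...,0]-585)<40)
for z in range(110,190,6):
    q=L[m&(L[...,2]>=z)&(L[...,2]<z+6)]
    if len(q): print(z,len(q),np.percentile(q[:,0],[3,97]).round(0),np.percentile(q[:,1],[3,97]).round(0))
print(r.get_state()['position'])
```

```text
128 5 [573. 581.] [-24. -20.]
134 11 [572. 583.] [-33. -16.]
140 24 [571. 588.] [-39. -13.]
146 23 [572. 588.] [-40. -13.]
152 24 [572. 588.] [-33. -13.]
158 14 [572. 583.] [-33. -13.]
164 16 [572. 579.] [-34. -13.]
170 15 [571. 579.] [-47.  -6.]
176 40 [570. 592.] [-51.   3.]
182 54 [571. 595.] [-54.   1.]
188 26 [570. 595.] [-55.   1.]
[585.25482194 -42.94397607 203.46298038]
```

View pics/side1.png

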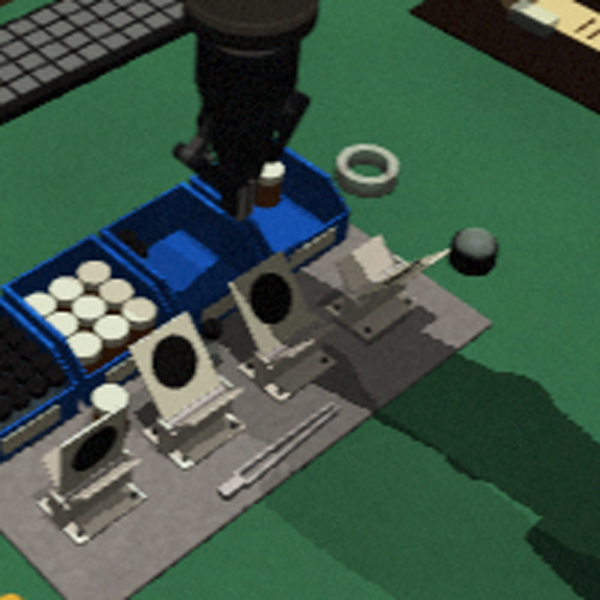

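The side view shows the fingertip above and behind tag 3, at about (240,215) in the crop, clear of the tag edge at (260,275). Next I lower it and push forward.

>>> carry_out --motion '[0, 0, 0.018, 0, 0, 0, 1, 0, 0, 0.018, 0, 0, 0, 1, 0, 0, 0.018, 0, 0, 0, 1, 0, 0, 0, 0, 0, 0, 1, -0.006, 0, 0, 0, 0, 0, 1, -0.005, 0, 0, 0, 0, 0, 1, -0.005, 0, 0, 0, 0, 0, 1, -0.005, 0, 0, 0, 0, 0, 1, -0.005, 0, 0, 0, 0, 0, 1, -0.005, 0, 0, 0, 0, 0, 1, -0.005, 0, 0, 0, 0, 0, 1, -0.005, 0, 0, 0, 0, 0, 1]'

```text
time: 4.28
position: [544.4, -41.8, 149.9]
orientation: [-3.141, 0.044, 0.0]
contact_force: [0.0, -0.2, 0.2]
width: -0.2
finger_force: 0.0
```

>>> carry_out --motion '[-0.005, 0, 0, 0, 0, 0, 1, -0.005, 0, 0, 0, 0, 0, 1, -0.005, 0, 0, 0, 0, 0, 1, -0.005, 0, 0, 0, 0, 0, 1, -0.005, 0, 0, 0, 0, 0, 1, -0.005, 0, 0, 0, 0, 0, 1, -0.004, 0, 0, 0, 0, 0, 1, -0.004, 0, 0, 0, 0, 0, 1, 0, 0, 0, 0, 0, 0, 1]'

```text
time: 5.4
position: [506.6, -40.7, 150.0]
orientation: [-3.141, 0.044, 0.0]
contact_force: [-0.3, 0.0, -0.3]
width: -0.5
finger_force: 0.0
```

>>> carry_out --motion '[0, 0, -0.04, 0, 0, 0, 1, 0, 0, -0.04, 0, 0, 0, 1, -0.006, -0.042, 0, 0, 0, 0, 1, -0.006, -0.042, 0, 0, 0, 0, 1, -0.006, -0.042, 0, 0, 0, 0, 1, -0.006, -0.042, 0, 0, 0, 0, 1, -0.008, -0.042, 0, 0, 0, 0, 1, 0, 0, 0, 0, 0, 0, 1, 0, 0, 0, 0, 0, 0, 1]'

```text
time: 6.52
position: [480.8, 169.7, 229.9]
orientation: [3.141, -0.044, -0.0]
contact_force: [0.9, -0.7, 0.9]
width: -0.3
finger_force: 0.0
```

Run:
```python
from h import *
s=snap('side'); P=pts(s)
save(s,'side2.png',(200,100,400,300),3)
xa=np.array([.99959,-.02852]);ya=np.array([.02852,.99959])
L=np.stack([P[...,:2]@xa,P[...,:2]@ya,P[...,2]],-1)
for y0 in(-23,):
  m=(s['range_z']>0)&(abs(L[...,1]-y0)<26)&(abs(L[...,0]-514)<60)
  for z in range(60,115,8):
    q=L[m&(L[...,2]>=z)&(L[...,2]<z+8)]
    if len(q): print(z,len(q),np.median(q[:,0]).round(0))
p=r.get_state()['position']; print(p[:2]@xa,p[:2]@ya,p[2])
```

```text
60 37 533.0
68 18 484.0
76 15 477.0
84 33 468.0
92 3 466.0
475.92352144986626 182.8351982782862 229.8595329427518
```

View pics/side2.png

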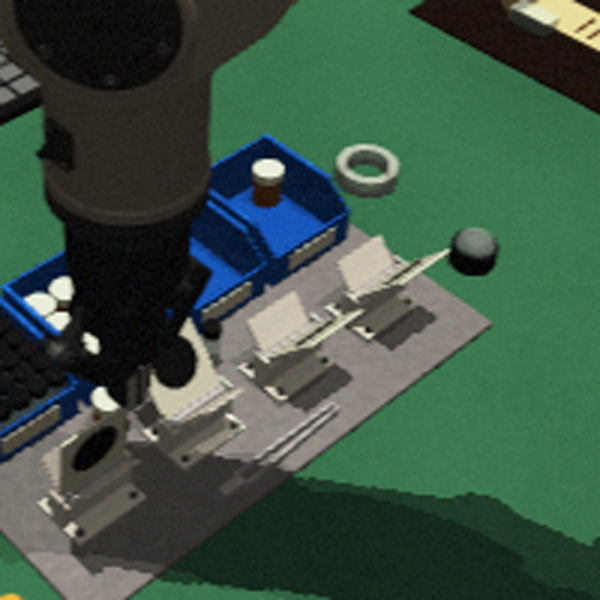

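The crop shows tag 3 now leaning forward at (325,325), with its edge at x≈467 like tag 4. Next I push tag 1 back from the front.

>>> carry_out --motion '[0, 0, 0.023, 0, 0, 0, 1, 0, 0, 0.023, 0, 0, 0, 1, 0, 0, 0.022, 0, 0, 0, 1, 0, 0, 0, 0, 0, 0, 1, 0.005, 0, 0, 0, 0, 0, 1, 0.005, 0, 0, 0, 0, 0, 1, 0.005, 0, 0, 0, 0, 0, 1, 0.005, 0, 0, 0, 0, 0, 1, 0.005, 0, 0, 0, 0, 0, 1, 0.005, 0, 0, 0, 0, 0, 1, 0.005, 0, 0, 0, 0, 0, 1, 0.005, 0, 0, 0, 0, 0, 1]'

```text
time: 8.07
position: [521.0, 169.0, 161.9]
orientation: [-3.141, 0.044, 0.0]
contact_force: [0.2, 0.4, 0.3]
width: 0.2
finger_force: 0.0
```

>>> carry_out --motion '[0.005, 0, 0, 0, 0, 0, 1, 0.005, 0, 0, 0, 0, 0, 1, 0.004, 0, 0, 0, 0, 0, 1, 0, 0, 0, 0, 0, 0, 1, -0.01, 0, 0, 0, 0, 0, 1, -0.02, 0, 0, 0, 0, 0, 1, 0, 0, -0.05, 0, 0, 0, 1, 0, 0, -0.05, 0, 0, 0, 1, -0.03, 0, -0.03, 0, 0, 0, 1, 0, 0, 0, 0, 0, 0, 1, 0, 0, 0, 0, 0, 0, 1]'

```text
time: 9.45
position: [474.4, 170.1, 291.6]
orientation: [3.141, -0.044, 0.0]
contact_force: [-0.4, -0.6, -0.3]
width: -0.1
finger_force: 0.0
```

Run:
```python
from h import *
xa=np.array([.99959,-.02852]);ya=np.array([.02852,.99959])
s=snap('side'); save(s,'side3.png',(150,100,420,330),2.2)
P=pts(s); L=np.stack([P[...,:2]@xa,P[...,:2]@ya,P[...,2]],-1)
for n,y0 in zip('ABCD',(186,82,-23,-127)):
  m=(s['range_z']>0)&(abs(L[...,1]-y0)<26)&(abs(L[...,0]-514)<60)
  print(n,[(z,int(k.sum()),np.median(L[k][:,0]).round(0)) for z in range(66,115,8) if (k:=m&(L[...,2]>=z)&(L[...,2]<z+8)).sum()])
st=r.get_state(); print(st['position'],st['time'],st['contact_force'])
```

```text
A [(66, 96, np.float64(539.0)), (74, 89, np.float64(545.0)), (82, 109, np.float64(552.0)), (90, 34, np.float64(557.0))]
B [(66, 89, np.float64(538.0)), (74, 77, np.float64(545.0)), (82, 82, np.float64(550.0)), (90, 13, np.float64(555.0))]
C [(66, 15, np.float64(487.0)), (74, 17, np.float64(480.0)), (82, 19, np.float64(471.0)), (90, 23, np.float64(467.0))]
D [(66, 14, np.float64(485.0)), (74, 16, np.float64(479.0)), (82, 20, np.float64(469.0)), (90, 16, np.float64(466.0))]
[474.50289704 170.03602211 291.2061112 ] 9.5 [ 0.39103799  0.04042499 -0.76865631]
```

View pics/side3.png

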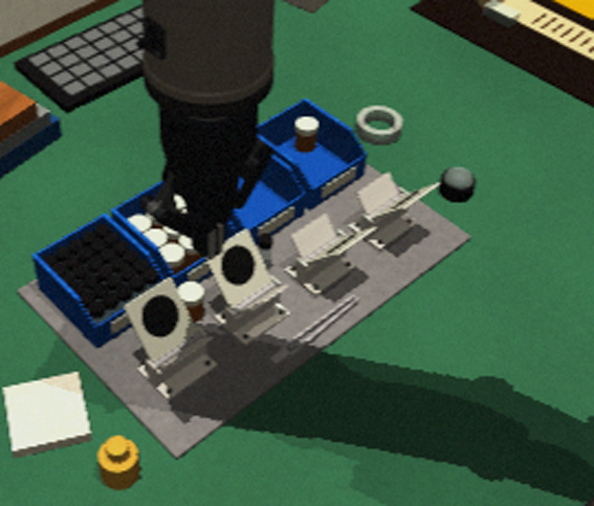

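The crop shows tags 1 (160,315) and 2 (238,260) leaning back with the disc up. Tags 3 (335,245) and 4 (400,205) lean forward. The loose things haven't moved and the fingertip is clear, so I'm handing in.

```bash
python3 -c "from workcell import r; print(r.sign_off())"
```

```text
the job is handed in; nothing more can be done
None
```

The job is handed in: the tags at the two full bins lean back disc up, those at the two low bins lean forward bar up, and the loose things looked unmoved in the last side view; sign-off gave no verdict.

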